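Knock the prop out and let the tool case lid down on a finger

ROBOT

A 7-joint arm with a two-finger parallel gripper is mounted at the origin on a cart in front of the work surface, level with it; the furniture and walls round the work are solid. World frame = base frame: x ahead of the robot, y to its left, z up, the work surface at z = 0. Lengths are in mm, angles in rad, forces in N, time in s.
With the tool pointing down it reaches from about 350 to 900 mm from the base axis. Payload 19.9 kg.
Tool frame: the origin (TCP) lies on the centre line of the jaws, within the pads' length; the fingertips stand 14 mm ahead of it and the grasp point (between the pads) lies 5 mm behind it (arm.tcp_to_tips is the distance from the TCP to the fingertips, in mm); z points along the fingers, y is the direction in which the jaws open and shut (so a half turn about z gives the same grasp; the last joint's range is limited). The gripper opens to 85 mm and grips with 20 to 120 N. Pads are 22 mm wide; open, the fingers measure 114 mm over their backs; the gripper's body (76 mm by 85 mm) begins 54 mm behind the grasp point. The pads swing forward as they close: fully open they stand 13 mm farther back than shut.
Start: joints at [1.268, 0.417, -0.01, 1.614, 0.005, 1.111, -0.053], TCP at [161.759, -603.686, 245.26] pointing down, gripper open.
Joint ranges: [-2.81, 2.81], [-0.39, 2.02], [-1.27, 1.25], [0.06, 2.57], [-1.19, 4.33], [0.19, 2], [-2.82, 2.82]. Speed limits (rad/s): [1.89, 1.89, 2.39, 2.39, 3.01, 3.01, 3.01].

INTERFACE

Orientations are given as a rotation vector (axis times angle).
In Python, from workcell import arm gives the robot as it stands.
- The arm moves only by the tool arm_command, never from a script. Its argument "targets" is a list of rows, each a list of 3 entries, a list of its own where there are three numbers: the shift along the tool's x, y, z in m, then the turn, a rotation vector about the tool's x, y, z in rad, then the finger opening in m, from 0 to 0.0854. A call has 1 to 12 rows; each row shifts and turns the pose as measured when the row begins, along the tool's axes as they then stand; what a row does not reach is not made up. A row lasts 1/12 s, in which the tool goes at most 41.7 mm and 7.16 degrees, less where a joint would pass 70% of its speed; a pose out of reach is approached as far as the arm can. A call is refused whole if a number of a shift passes 0.0417 or a number of a turn 0.125, either way. A call with a gripper value outside its range is refused whole. The fingers move at their own pace and stop on an object; "grip_force" is the grip in N (left out, the last holds). Time passes only in rows, so rows that do not move let the fingers close. It gives the time, the measured TCP pose, the force and the opening at its end, in the units of the state.
- arm.sense(): the state, without advancing time (a new reading comes with each control period).
- arm.grab_frame(name): name is "scene" or "side" or "wrist"; returns the picture (420x560x3 uint8, blue, green, red); there is no depth.
- arm.get_calibration(name): a dict with "camera_matrix" (3x3 intrinsics, pixels), "rvec" (rotation vector, rad) and "tvec" (3), from world to camera coordinates, as OpenCV has them. Camera axes: x right, y down, z forward; pixel columns grow to the right and rows downward; lengths in mm; the calibration is good to about 2 mm. A picture is of the moment at which its call begins: read the wrist's pose just before it. get_calibration takes no time and is no camera call; for the wrist camera it gives the pose at the moment of the call.
- arm.sign_off(): hands the job in, once; it reports no verdict.
The state is a dict: "time_s": time; "joint_positions": joint angles; "qvel": joint speeds; "joint_torque": joint torques, N m; "position": TCP position; "tool_rot": TCP orientation; "ft_force": force on the tool from outside, world axes, zero at the start; "ft_torque": the same for the moment, N m; "opening": finger opening in mm.
Only numpy, scipy, OpenCV 4.12 (cv2) and the standard library are available. Lean on these libraries where they do the work, as an engineer would, in place of code of your own. Each camera call takes 0.05 s, during which the arm holds its last target. There are 200 camera calls.

TASK

The lid of the wooden tool case stands propped open on the red bar. With a fingertip under the lid's front lip, push the bar aside so that it swings away and the lid comes down onto the outside of the finger, let it rest there a moment still well open, then lower it gently until it is fully shut, without letting it drop or slam, and draw the finger out. Do not grip anything, do not lift the lid much further open, and leave the ink tin, the ink tube and the gouges as they are.

Things in the scene. Friction and masses are not known exactly. Their poses are not given: they have to be found in the camera images.
- case: open wooden tool case fixed to the worktop, 130 mm deep (its x), 240 mm wide (its y), 90 mm high to the rim, walls 8 mm; two gouges lie in it. Origin at the centre of its underside, z up, -x is the front (robot side), where the lid opens and the prop stands
- lid (a joint): angle of the lid about its hinge, rad: 0 fully shut, grows as the lid opens; about 0.6 at the start, where it rests on the prop. The lid is a wooden board 185 mm long from the hinge, 250 mm wide, 8 mm thick, 0.26 to 0.46 kg; its hinge is free and it falls shut by itself in about a quarter of a second. Shut, its front lip stands out 55 mm in front of the case's front wall, 90 mm above the worktop, so a finger beneath the lip can stay there until the lid is shut
- lid_hinge (a point): middle of the lid's hinge axis, on the far rim of the case, 65 mm behind its origin and 90 mm above the worktop; the axis runs along the case's y, and the underside of the lid passes through it
- lid_edge (a point): middle of the lower front edge of the lid (underside of the lip), 185 mm from the hinge axis; its z axis is normal to the lid, upward; its -x points from the hinge to the lip
- prop (a joint): angle of the prop, rad: 0 upright, positive when it leans to the case's +y, negative to -y; it swings 1.9 rad to either side. It starts within 0.1 of upright, kept there by the lid's weight and a little friction; a few newtons sideways near its top free it, and leaning more than about 0.4 it falls the rest of the way by itself and hangs clear of the closing lid
- prop_tip (a point): centre of the round black tip (12 mm across) of the red prop bar, 110 mm from its pivot. The bar is 11 mm wide (case y) and 6 mm thick, and is pivoted in the middle of the case's front wall on a small block, 20 mm in front of that wall and 15 mm below the rim; the lid rests on the tip, about 7 mm behind the lid's front edge measured along the lid
- gouge_red: loose gouge with an orange-brown handle lying in the case, 108 x 25 x 19 mm; origin at the centre of its underside
- gouge_blue: loose gouge with a blue handle lying in the case, 108 x 25 x 19 mm; origin at the centre of its underside
- ink_tin: loose ink tin with a yellow band standing to the left of the case, 71 mm across, 49 mm high; origin at the centre of its underside
- ink_tube: loose aluminium ink tube lying to the right of the case, 144 x 48 x 33 mm; origin at the centre of its underside

How it is judged:
By the outcome, as a careful person would: the job done as asked, in the order asked, and still so for the second after the job is handed in, with the robot touching nothing.
It also fails if it takes over 38 s, if anything falls off the work surface, if the arm or the gripper's body presses on something with over 40 N, if the wrist force passes 120 N, or if a joint passes its speed limit or range.

## Working session

There is one attempt and no reset: what is moved stays moved. The work goes in short steps, Python scripts to look and compute and a tool call to move; the robot and the scene stay as the last step left them, time stands still between calls to the robot, and variables do not carry over. Pictures are saved under pics/ and viewed, about 8 in all and at most 12, crops included, and the job is handed in when it is done.

Besides the shell and the picture viewer there is one more tool, called after "Request:" as name(argument=value, ...) on one line, values as JSON. arm_command: Moves the arm, as the interface text tells. Its arguments: {"type":"object","properties":{"targets":{"type":"array","items":{"type":"array"}},"grip_force":{"type":"number"}},"required":["targets"]}

```bash
mkdir -p pics; ls; python3 - <<'E'
from workcell import arm
import cv2
print(arm.sense())
for n in("scene","side"):
    cv2.imwrite(f"pics/{n}0.png",arm.grab_frame(n)); print(n,arm.get_calibration(n))
E
```

```text
pics
{'time_s': 0.0, 'joint_positions': array([ 1.26748602,  0.41797762, -0.01033865,  1.61415327,  0.00468439,
        1.11070672, -0.05300119]), 'qvel': array([ 7.24609086e-04, -1.15860512e-03, -2.30377508e-04, -5.66635295e-04,
        9.94997744e-04,  1.72458854e-03, -6.67682095e-05]), 'joint_torque': array([ 1.33574969e-03, -8.64444780e+01,  6.79989774e-01, -4.34888756e+01,
        1.92000816e-02,  7.49798084e-03, -5.30156910e-05]), 'position': array([ 161.70012614, -603.3849159 ,  244.66660265]), 'tool_rot': array([-3.11351673e+00, -4.09971195e-01,  3.47777929e-04]), 'ft_force': array([ 0.15684569, -0.40455505,  0.41683189]), 'ft_torque': array([-0.00094665,  0.01899062, -0.02316872]), 'opening': 85.26840305685299}
scene {'camera_matrix': array([[401.35350935,   0.        , 282.81423951],
       [  0.        , 401.35350935, 209.22775519],
       [  0.        ,   0.        ,   1.        ]]), 'rvec': array([ 1.25202488, -2.03197077,  1.08286934]), 'tvec': array([313.58904974, 389.82425576, 459.78649981])}
side {'camera_matrix': array([[485.33731102,   0.        , 276.72722706],
       [  0.        , 485.33731102, 211.96273148],
       [  0.        ,   0.        ,   1.        ]]), 'rvec': array([ 2.37151277, -1.19845408,  0.30167574]), 'tvec': array([-337.73038475,  521.80436923, 1098.64834293])}
```

View pics/scene0.png

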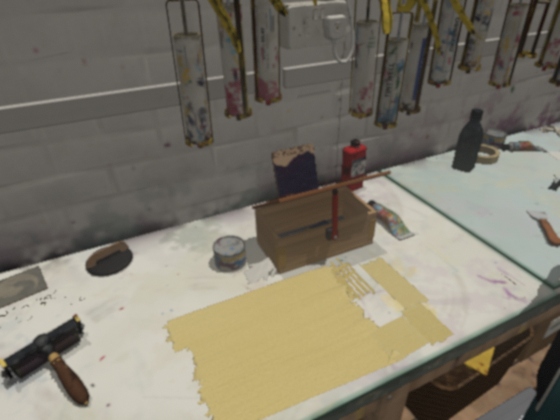

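View pics/side0.png

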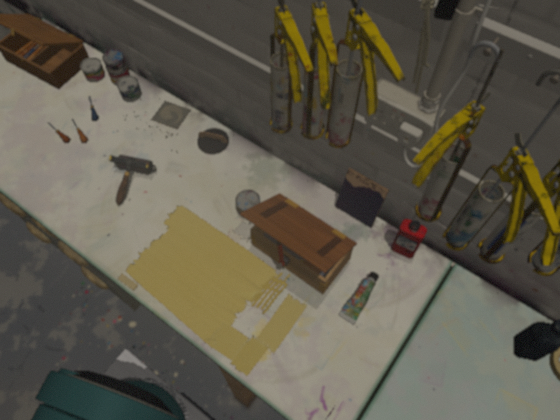

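The scene picture shows the lid nearly edge-on, with its lip running from about (253,206) to (392,174). The red prop runs from (333,238) to (334,190). The side picture shows the lid top, roughly (245,215), (283,195), (355,242) and (318,262). I'll enlarge both.

```bash
cat > h.py <<'E'
import numpy as np, cv2
from workcell import arm
def cal(n):
    c=arm.get_calibration(n); R=cv2.Rodrigues(c["rvec"])[0]; return c["camera_matrix"],R,np.array(c["tvec"]).ravel()
def ray(n,uv):
    K,R,t=cal(n); d=R.T@np.linalg.inv(K)@[uv[0],uv[1],1]; return -R.T@t,d/np.linalg.norm(d)
def onz(n,uv,z):
    o,d=ray(n,uv); return o+d*(z-o[2])/d[2]
def tri(a,b):
    (o,d),(p,e)=ray("scene",a),ray("side",b)
    s=np.linalg.lstsq(np.c_[d,-e],p-o,rcond=None)[0]; x,y=o+s[0]*d,p+s[1]*e
    return (x+y)/2,np.linalg.norm(x-y)
def proj(n,P):
    K,R,t=cal(n); q=K@(R@np.asarray(P,float)+t); return q[:2]/q[2]
E
python3 - <<'E'
from h import *
for n in("scene","side"): print(n,"cam",ray(n,(280,210))[0])
a=cv2.imread("pics/scene0.png")[160:280,235:415]; b=cv2.imread("pics/side0.png")[180:300,220:400]
g=np.vstack([cv2.resize(a,None,fx=4,fy=4,interpolation=cv2.INTER_CUBIC)]);cv2.imwrite("pics/a.png",g)
cv2.imwrite("pics/b.png",cv2.resize(b,None,fx=4,fy=4,interpolation=cv2.INTER_CUBIC))
E
```

```text
scene cam [-18.93063776 347.70567198 583.47841822]
side cam [ 137.33688087 -337.5800515  1208.53137483]
```

View pics/a.png

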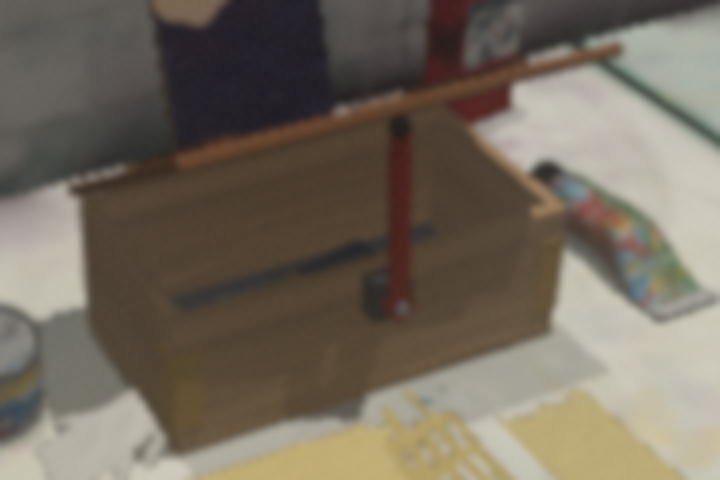

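View pics/b.png

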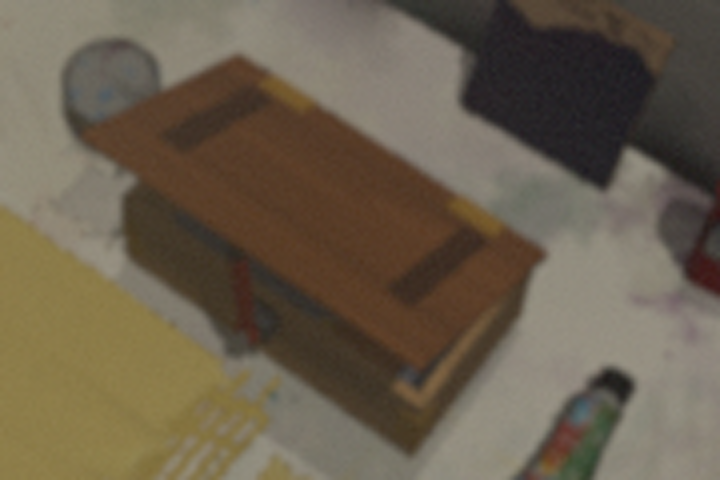

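In the enlarged scene crop the prop tip is at (401,127) and the pivot at (402,308). The case's front bottom corners are (178,450) and (547,333). In the side crop the lid corners are (88,135), (240,57), (545,255) and (425,365), and the case's front bottom corners are about (130,252) and (410,452).

```bash
python3 - <<'E'
from h import *
A=lambda u,v:(235+u/4,160+v/4); B=lambda u,v:(220+u/4,180+v/4)
fl=onz("scene",A(178,450),0);fr=onz("scene",A(547,333),0);rl=onz("scene",A(95,325),0)
f2=onz("side",B(410,452),0);g2=onz("side",B(130,252),0)
print("front bottom L,R,rearL",fl,fr,rl,np.linalg.norm(fl-fr),np.linalg.norm(fl-rl),"side R,L",f2,g2)
print("rim FR z90",onz("scene",A(562,210),90), onz("side",B(418,400),90))
print("lipL",tri(A(75,188),B(88,135)));print("lipR",tri(A(620,48),B(425,365)))
print("hingeL,R from side z98",onz("side",B(240,57),98),onz("side",B(545,255),98))
print("tube cap/end",onz("scene",A(545,172),16),onz("scene",A(690,305),5))
print("tin",onz("side",B(112,85),49))
E
```

```text
front bottom L,R,rearL [565.40081492  79.3122313    0.        ] [ 557.03311677 -155.65771988    0.        ] [685.76049884  75.68774032   0.        ] 235.11889828310404 120.41424520206328 side R,L [ 556.45986344 -156.73272764    0.        ] [562.71179166  80.40492275   0.        ]
rim FR z90 [ 553.02877266 -151.25640529   90.        ] [ 555.999538   -155.43666339   90.        ]
lipL (array([568.16567591, 110.56882894, 162.71540919]), np.float64(37.44900672460747))
lipR (array([ 537.84734223, -163.21897384,  193.86412632]), np.float64(2.1267783550535637))
hingeL,R from side z98 [686.79256733  76.4650214   98.        ] [ 681.99129887 -167.01684915   98.        ]
tube cap/end [ 680.15840547 -243.67062801   16.        ] [ 535.08805637 -241.98880813    5.        ]
tin [639.97254253 153.18611555  49.        ]
```

```bash
python3 - <<'E'
from h import *
A=lambda u,v:(235+u/4,160+v/4)
print([a for a in dir(arm) if a[0]!='_'],arm.tcp_to_tips)
print("tip z185",onz("scene",A(401,127),185),"pivot z75",onz("scene",A(402,308),75))
E
```

```text
['Unreachable', 'get_calibration', 'grab_frame', 'sense', 'sign_off', 'tcp_to_tips'] 14.0
tip z185 [536.9903166  -30.91232219 185.        ] pivot z75 [534.62004388 -37.08080638  75.        ]
```

Request:
arm_command(targets=[[[0.022,-0.025,-0.004],[0,0,0],0],[[0.022,-0.025,-0.004],[0,0,0],0],[[0.022,-0.025,-0.004],[0,0,0],0],[[0.022,-0.025,-0.004],[0,0,0],0],[[0.022,-0.025,-0.004],[0,0,0],0],[[0.022,-0.025,-0.004],[0,0,0],0],[[0.022,-0.025,-0.004],[0,0,0],0],[[0.022,-0.025,-0.004],[0,0,0],0],[[0.022,-0.025,-0.004],[0,0,0],0],[[0.022,-0.025,-0.004],[0,0,0],0],[[0.022,-0.025,-0.004],[0,0,0],0],[[0.022,-0.025,-0.004],[0,0,0],0]])

```text
time_s: 1.1
position: [340.4, -232.7, 290.1]
tool_rot: [-3.111, -0.394, 0.01]
ft_force: [1.2, -1.0, 0.7]
opening: -0.1
```

Request:
arm_command(targets=[[[0,0,0],[0,0,-0.117],0],[[0,0,0],[0,0,-0.117],0],[[0,0,0],[0,0,-0.117],0],[[0,0,0],[0,0,-0.117],0],[[0,0,0],[0,0,-0.117],0],[[0,0,0],[0,0,-0.117],0],[[0,0,0],[0,0,-0.117],0],[[0,0,0],[0,0,-0.117],0],[[0,0,0],[0,0,-0.117],0],[[0,0,0],[0,0,-0.117],0],[[0,0,0],[0,0,-0.117],0]])

```text
time_s: 2.02
position: [342.7, -224.2, 290.0]
tool_rot: [-2.181, -2.247, 0.003]
ft_force: [-0.3, 1.0, -0.3]
opening: 0.0
```

Request:
arm_command(targets=[[[0,0,0],[-0.1,0,0],0],[[0,0,0],[-0.1,0,0],0],[[0,0,0],[-0.1,0,0],0],[[0,0,0],[-0.1,0,0],0],[[0,0,0],[-0.1,0,0],0]])

```text
time_s: 2.43
position: [345.0, -224.9, 290.7]
tool_rot: [1.899, 1.979, 0.513]
ft_force: [0.9, 0.3, -0.5]
opening: -0.2
```

```bash
cat >> h.py <<'E'
def st():
    s=arm.sense(); R=cv2.Rodrigues(np.array(s["tool_rot"]))[0]
    print(round(s["time_s"],2),"q",s["joint_positions"].round(3),"p",s["position"].round(1),"f",s["ft_force"].round(1)); print(R.round(3)); return s,R
E
python3 -c "
from h import *
st()"
```

```text
2.43 q [ 0.849 -0.204 -0.085  2.293 -0.558  0.761  1.157] p [ 345.  -224.9  290.7] f [ 0.9  0.3 -0.5]
[[-0.041  0.873  0.486]
 [ 0.999  0.036  0.019]
 [-0.001  0.487 -0.874]]
```

Request:
arm_command(targets=[[[0.022,0.0115,0.01],[0,0,0],0],[[0.022,0.0115,0.01],[0,0,0],0],[[0.022,0.0115,0.01],[0,0,0],0],[[0.022,0.0115,0.01],[0,0,0],0],[[0.022,0.0115,0.01],[0,0,0],0],[[0.022,0.0115,0.01],[0,0,0],0]])

```text
time_s: 2.93
position: [426.4, -89.6, 270.8]
tool_rot: [1.895, 1.965, 0.515]
ft_force: [0.6, -1.1, -0.4]
opening: -0.3
```

Request:
arm_command(targets=[[[0,0,0],[-0.1,0,0],0],[[0,0,0],[-0.1,0,0],0],[[0,0,0],[-0.1,0,0],0]])

```text
time_s: 3.18
position: [430.3, -81.4, 272.0]
tool_rot: [1.756, 1.816, 0.723]
ft_force: [0.5, 0.5, 0.7]
opening: -0.0
```

```bash
python3 -c "
from h import *
st()"
```

```text
3.18 q [ 0.474 -0.249 -0.194  2.48  -0.996  0.307  1.177] p [430.3 -81.4 272. ] f [0.5 0.5 0.7]
[[-0.036  0.729  0.684]
 [ 0.999  0.023  0.028]
 [ 0.004  0.684 -0.729]]
```

```bash
cat > kin.py <<'E'
import numpy as np
from scipy.spatial.transform import Rotation as Ro
from scipy.optimize import least_squares
def fk(q,p,sg):
    h,L1,L2,L3,a1,a2,y0=p
    R=Ro.identity(); x=np.array([0,0,h])
    add=[(0,0,0),(0,0,0),(a1,0,L1),(0,0,0),(a2,0,L2),(0,0,0),(0,0,L3)]
    for i in range(7):
        ax='zyzyzyz'[i]; R=R*Ro.from_euler(ax,sg[i]*q[i]); x=x+R.apply(add[i])
    return x,R
D=[([1.26748602,0.41797762,-0.01033865,1.61415327,0.00468439,1.11070672,-0.05300119],[161.7,-603.4,244.7],[-3.1135,-.40997,.0003]),
([0.849,-0.204,-0.085,2.293,-0.558,0.761,1.157],[345,-224.9,290.7],None),
([0.474,-0.249,-0.194,2.48,-0.996,0.307,1.177],[430.3,-81.4,272],None)]
RR=[Ro.from_rotvec(D[0][2]).as_matrix(),np.array([[-0.041,.873,.486],[.999,.036,.019],[-.001,.487,-.874]]),np.array([[-.036,.729,.684],[.999,.023,.028],[.004,.684,-.729]])]
E
python3 - <<'E'
from kin import *
import itertools
best=[]
for s in itertools.product([1,-1],repeat=4):
    sg=[s[0],1,s[1],1,s[2],1,s[3]]
    M=[fk(d[0],[0]*7,sg)[1].as_matrix() for d in D]
    T=[m.T@r for m,r in zip(M,RR)]   # constant tool offset
    best.append((sum(np.linalg.norm(t-T[0]) for t in T),sg,T[0]))
best.sort(key=lambda b:b[0])
for b in best[:3]: print(b[0],b[1],b[2].round(2).tolist())
sg=best[0][1]
f=lambda p:np.r_[np.concatenate([fk(d[0],p,sg)[0]-d[1] for d in D]),0.01*(np.array(p)-[340,400,400,300,0,0,0])]
r=least_squares(f,[340,400,400,300,0,0,0]); print(r.x.round(1),r.fun.round(2))
E
```

```text
0.003926608676760357 [-1, 1, -1, 1, -1, 1, -1] [[0.0, -1.0, 0.0], [1.0, 0.0, 0.0], [-0.0, 0.0, 1.0]]
0.4650554761146255 [1, 1, -1, 1, 1, 1, -1] [[-0.57, 0.82, -0.0], [-0.82, -0.57, -0.01], [-0.01, -0.0, 1.0]]
0.6836383922359892 [1, 1, 1, 1, 1, 1, -1] [[-0.59, 0.81, -0.0], [-0.81, -0.59, 0.0], [-0.0, 0.0, 1.0]]
[238.6 490.8 435.3 273.3  20.7 -35.5   0. ] [29.18  9.86 -1.23  5.04  2.06  4.67 -3.07 -1.47 -3.43 -1.01  0.91  0.35
 -0.27  0.21 -0.36  0.  ]
```

```bash
python3 - <<'E'
import re
s=open('kin.py').read()
s=s.replace("h,L1,L2,L3,a1,a2,y0=p","h,L1,L2,L3,a1,a2,y0,y1,a3=p").replace("[(0,0,0),(0,0,0),(a1,0,L1),(0,0,0),(a2,0,L2),(0,0,0),(0,0,L3)]","[(0,y0,0),(0,0,0),(a1,0,L1),(0,0,0),(a2,y1,L2),(a3,0,0),(0,0,L3)]")
s+='''
sg=[-1,1,-1,1,-1,1,-1]; T0=np.array([[0,-1,0],[1,0,0],[0,0,1.]])
p0=np.array([300,450,420,300,0,0,0,0,0.])
P=least_squares(lambda p:np.r_[np.concatenate([fk(d[0],p,sg)[0]-d[1] for d in D]),0.01*(p-p0)],p0).x
lo=np.array([-2.81,-.39,-1.27,.06,-1.19,.19,-2.82]);hi=np.array([2.81,2.02,1.25,2.57,4.33,2,2.82])
def ik(x,phi,q0,yaw=-.03):
    z=[np.cos(phi)*np.cos(yaw),np.cos(phi)*np.sin(yaw),-np.sin(phi)]; X=[-np.sin(yaw),np.cos(yaw),0]
    Rt=np.c_[X,np.cross(z,X),z]
    def f(q):
        a,R=fk(q,P,sg); return np.r_[(a-x)/100,((R.as_matrix()@T0)-Rt).ravel(),.003*(q-q0)]
    r=least_squares(f,np.clip(q0,lo+.01,hi-.01),bounds=(lo,hi)); return r.x,np.linalg.norm(fk(r.x,P,sg)[0]-x),np.linalg.norm(r.fun[3:12])
'''
open('kin.py','w').write(s)
E
python3 - <<'E'
from kin import *
print(P.round(1),[(fk(d[0],P,sg)[0]-d[1]).round(1) for d in D])
q0=np.array(D[2][0])
for x in([430,-70,220],[500,-75,200],[520,-75,180],[520,-40,180],[505,-40,120],[500,-40,80],[500,-40,70]):
  for phi in (.5,.6,.8,1.0):
    q,e,r=ik(np.array(x,float),phi,q0); print(x,phi,q.round(2),round(e,1),round(r,3))
E
```

```text
[290.5 502.5 473.2 296.   -1.9  -0.9 -34.2   3.4   1.8] [array([-0.1,  0. , -0. ]), array([0.1, 0. , 0.1]), array([-0.1, -0. , -0.1])]
[430, -70, 220] 0.5 [-0.2  -0.24  0.44  2.57 -1.19  0.19  1.43] 15.3 0.467
[430, -70, 220] 0.6 [ 0.02 -0.2   0.2   2.55 -1.19  0.19  1.36] 11.7 0.348
[430, -70, 220] 0.8 [ 0.68 -0.15 -0.48  2.5  -1.19  0.19  1.28] 3.4 0.102
[430, -70, 220] 1.0 [ 0.69 -0.12 -0.52  2.42 -0.48  0.29  0.55] 0.0 0.0
[500, -75, 200] 0.5 [ 1.31  0.18 -1.06  2.33 -1.19  0.19  1.49] 15.7 0.546
[500, -75, 200] 0.6 [ 0.99  0.1  -0.76  2.34 -1.19  0.19  1.4 ] 12.4 0.427
[500, -75, 200] 0.8 [-0.8  -0.02  1.03  2.44 -1.19  0.19  1.36] 3.7 0.185
[500, -75, 200] 1.0 [ 0.15  0.05 -0.04  2.34 -0.23  0.19  0.3 ] 0.0 0.0
[520, -75, 180] 0.5 [ 1.01  0.22 -0.78  2.3  -1.19  0.19  1.48] 15.9 0.6
[520, -75, 180] 0.6 [ 0.48  0.13 -0.29  2.32 -1.19  0.19  1.36] 12.6 0.48
[520, -75, 180] 0.8 [-0.76  0.1   0.96  2.4  -1.19  0.19  1.27] 6.2 0.219
[520, -75, 180] 1.0 [-0.64  0.11  0.82  2.37 -0.87  0.19  0.93] 0.0 0.0
[520, -40, 180] 0.5 [-1.1   0.06  1.25  2.42 -1.19  0.19  1.26] 16.4 0.614
[520,
[... 401 characters left out ...]
.74  2.39 -1.19  0.19  1.16] 10.3 0.382
[505, -40, 120] 1.0 [-0.65  0.25  0.74  2.39 -1.19  0.19  1.15] 3.3 0.12
[500, -40, 80] 0.5 [ 0.77  0.41 -0.57  2.29 -1.19  0.19  1.55] 21.6 0.861
[500, -40, 80] 0.6 [-0.06  0.29  0.17  2.34 -1.19  0.19  1.26] 18.7 0.74
[500, -40, 80] 0.8 [-0.4   0.31  0.49  2.36 -1.19  0.19  1.17] 12.5 0.482
[500, -40, 80] 1.0 [-0.46  0.33  0.54  2.36 -1.19  0.19  1.14] 5.8 0.22
[500, -40, 70] 0.5 [ 0.86  0.48 -0.64  2.28 -1.19  0.19  1.63] 21.9 0.881
[500, -40, 70] 0.6 [ 0.04  0.32  0.08  2.33 -1.19  0.19  1.29] 19.1 0.763
[500, -40, 70] 0.8 [-0.35  0.33  0.44  2.35 -1.19  0.19  1.17] 13.0 0.506
[500, -40, 70] 1.0 [-0.42  0.36  0.5   2.35 -1.19  0.19  1.14] 6.3 0.243
```

```bash
cat >> kin.py <<'E'
def ik2(x,phi,yaw,roll,q0,w=.003):
    z=[np.cos(phi)*np.cos(yaw),np.cos(phi)*np.sin(yaw),-np.sin(phi)]; X=[-np.sin(yaw),np.cos(yaw),0]
    Rt=np.c_[X,np.cross(z,X),z]@Ro.from_euler('z',roll).as_matrix()
    def f(q):
        a,R=fk(q,P,sg); return np.r_[(a-x)/100,((R.as_matrix()@T0)-Rt).ravel(),w*(q-q0)]
    r=least_squares(f,np.clip(q0,lo+.05,hi-.05),bounds=(lo+.04,hi-.04),max_nfev=60); return r.x,np.linalg.norm(fk(r.x,P,sg)[0]-x)+100*np.linalg.norm(r.fun[3:12])
E
cat > s.py <<'E'
from kin import *
rng=np.random.default_rng(0); qc=np.array(D[2][0]); out=[]
for phi in (.35,.55):
  for yaw in (-.03,.5,-.5,1.0):
    for k in (0,1,2,3):
      bb=None
      for n in range(8):
        s=rng.uniform(lo,hi); s[1]=rng.uniform(-.3,.8); s[3]=rng.uniform(1,2.4); s[4]=[0,1.5,3.,3.5][n%4]
        q,e=ik2(np.array([510,-75,180.]),phi,yaw,k*np.pi/2,s)
        if e<2:
          q,e=ik2(np.array([510,-75,180.]),phi,yaw,k*np.pi/2,q+.3*(qc-q),.01)
          ql,el=ik2(np.array([505,-60,75.]),phi,yaw,k*np.pi/2,q)
          d=np.abs(q-qc).max()
          if e<3 and el<2 and (bb is None or d<bb[0]): bb=(d,phi,yaw,k,q.round(2),ql.round(2))
      if bb: out.append(bb)
out.sort(key=lambda b:b[0])
for b in out[:14]: print(*b)
E
time python3 s.py
```

```text
0.860782237579355 0.55 1.0 1 [ 1.17  0.61 -0.71  2.09 -0.95  0.82  0.76] [ 1.15  0.85 -0.7   2.12 -0.99  0.63  0.96]
0.9313177919217225 0.35 1.0 1 [ 1.11  0.68 -0.56  2.1  -1.15  1.    1.  ] [ 1.12  0.93 -0.58  2.09 -1.15  0.84  1.2 ]
1.098917419792786 0.55 1.0 0 [ 1.24  0.65 -0.79  2.08 -0.89  0.78  2.28] [ 1.21  0.89 -0.77  2.11 -0.9   0.58  2.47]
1.312070127605323 0.35 1.0 0 [ 1.26  0.76 -0.75  2.08 -1.03  0.89  2.49] [ 1.22  1.   -0.7   2.09 -1.04  0.75  2.69]
1.7447325018276612 0.35 1.0 2 [ 1.11  0.68 -0.56  2.1  -1.15  1.   -0.57] [ 1.12  0.93 -0.58  2.09 -1.15  0.84 -0.37]
1.851875647102799 0.55 1.0 2 [ 0.86  0.51 -0.33  2.11 -1.15  0.98 -0.67] [ 1.    0.78 -0.51  2.13 -1.15  0.75 -0.49]
3.0955486040421385 0.55 -0.5 3 [ 0.44  0.38 -0.77  2.47  2.1   0.99 -1.02] [ 0.29  0.75 -0.66  2.48  2.28  1.31 -1.22]
3.0955673080404567 0.55 -0.5 2 [ 0.42  0.37 -0.75  2.48  2.1   0.98  0.55] [ 0.28  0.75 -0.65  2.48  2.28  1.31  0.34]
3.123719334854057 0.55 -0.5 1 [-0.22  0.26 -0.07  2.52  2.13  0.81  1.95] [-0.22  0.62 -0.12  2.51  2.29  1.07  1.64]
3.2473957491387564 0.35 -0.5 1 [ 0.27  0.53 -0.66  2.53  2.25  1.35  1.92] [ 0.14  0.91 -0.54  2.49  2.36  1.64  1.76]
3.2475791953782496 0.35 -0.5 2 [ 0.27  0.53 -0.66  2.53  2.25  1.35  0.35] [ 0.12  0.9  -0.52  2.49  2.36  1.62  0.17]
3.2477603344905464 0.35 -0.5 3 [ 0.27  0.53 -0.66  2.53  2.25  1.35 -1.22] [ 0.14  0.91 -0.53  2.49  2.36  1.63 -1.39]
3.315502777508325 0.35 1.0 3 [ 1.11  0.68 -0.56  2.1  -1.15  1.   -2.14] [ 1.12  0.93 -0.58  2.09 -1.15  0.84 -1.94]
3.422638716170668 0.55 1.0 3 [ 0.86  0.51 -0.33  2.11 -1.15  0.98 -2.25] [ 1.    0.78 -0.51  2.13 -1.15  0.75 -2.06]
real	1m1.104s
user	0m56.486s
sys	0m0.211s
```

```bash
cat > s2.py <<'E'
from kin import *
for phi in (.35,.5,.65,.8):
  q=np.array([1.17,.61,-.71,2.09,-.95,.82,2.3])
  for yaw in (1.0,.9,.8,.7,.6,.5,.4):
    d=np.array([np.cos(phi)*np.cos(yaw),np.cos(phi)*np.sin(yaw)])
    best=None
    for s in (q,q+[.5,0,-.5,0,0,0,0],q-[.5,0,-.5,0,0,0,0],np.array([0.3,.4,.3,2.1,-1,.8,2.])):
      qh,e=ik2(np.array([545-28*d[0],-50-28*d[1],176.]),phi,yaw,0,s)
      ql,el=ik2(np.array([520-28*d[0],-50-28*d[1],72.]),phi,yaw,0,qh)
      if best is None or e+el<best[0]: best=(e+el,e,el,qh,ql)
    q=best[3]; print(phi,yaw,round(best[1],1),round(best[2],1),qh.round(2),best[4].round(2))
E
python3 s2.py
```

```text
0.35 1.0 0.0 0.0 [ 1.09  0.71 -0.58  2.06 -1.15  0.97  2.55] [ 1.37  1.12 -0.87  2.06 -0.76  0.63  2.48]
0.35 0.9 0.0 0.0 [ 1.27  0.78 -0.8   2.12 -1.15  0.78  2.55] [ 1.49  1.23 -1.    2.12 -0.66  0.45  2.39]
0.35 0.8 0.0 0.0 [ 1.43  0.89 -1.    2.18 -1.15  0.56  2.56] [ 1.57  1.33 -1.09  2.18 -0.59  0.28  2.33]
0.35 0.7 0.0 3.5 [ 1.56  1.05 -1.19  2.24 -1.15  0.3   2.58] [ 1.57  1.3  -1.06  2.24 -1.08  0.23  2.78]
0.35 0.6 12.8 18.9 [ 1.58  1.08 -1.23  2.26 -1.15  0.23  2.55] [ 1.58  1.31 -1.06  2.25 -1.11  0.23  2.78]
0.35 0.5 28.7 34.3 [ 1.58  1.06 -1.23  2.26 -1.15  0.23  2.5 ] [ 1.59  1.32 -1.06  2.25 -1.15  0.23  2.78]
0.35 0.4 44.5 49.8 [ 1.58  1.03 -1.23  2.27 -1.15  0.23  2.44] [ 1.61  1.35 -1.06  2.25 -1.15  0.23  2.78]
0.5 1.0 0.0 0.0 [ 0.93  0.58 -0.44  2.07 -1.15  0.95  2.47] [ 1.18  0.9  -0.69  2.09 -0.98  0.67  2.56]
0.5 0.9 0.0 0.0 [ 1.14  0.62 -0.68  2.12 -1.15  0.77  2.45] [ 1.37  1.03 -0.91  2.14 -0.84  0.44  2.44]
0.5 0.8 0.0 0.0 [ 1.32  0.7  -0.91  2.18 -1.15  0.57  2.43] [ 1.48  1.14 -1.05  2.2  -0.73  0.24  2.33]
0.5 0.7 0.0 6.3 [ 1.47  0.82 -1.12  2.23 -1.15 
[... 1144 characters left out ...]
0.17  2.09 -1.12  0.96  2.28] [ 0.71  0.6  -0.28  2.13 -1.12  0.69  2.46]
0.8 0.9 0.0 0.0 [ 0.42  0.36  0.02  2.13 -1.15  0.85  2.23] [ 1.05  0.69 -0.69  2.16 -0.92  0.43  2.26]
0.8 0.8 0.0 0.0 [ 0.65  0.35 -0.26  2.17 -1.15  0.7   2.16] [ 1.22  0.79 -0.91  2.2  -0.68  0.24  2.  ]
0.8 0.7 0.0 2.9 [ 0.87  0.36 -0.53  2.2  -1.15  0.55  2.1 ] [ 1.16  0.72 -0.84  2.24 -1.15  0.23  2.35]
0.8 0.6 0.0 14.4 [ 1.06  0.39 -0.77  2.23 -1.15  0.39  2.03] [ 1.13  0.69 -0.82  2.25 -1.15  0.23  2.26]
0.8 0.5 0.2 25.6 [ 1.21  0.44 -0.97  2.26 -1.15  0.23  1.97] [ 1.09  0.65 -0.79  2.25 -1.15  0.23  2.15]
0.8 0.4 9.5 36.1 [ 1.13  0.38 -0.91  2.26 -1.15  0.23  1.84] [ 1.03  0.6  -0.74  2.26 -1.15  0.23  2.02]
```

```bash
cat >> h.py <<'E'
from scipy.spatial.transform import Rotation as Ro
def pose(tip,yaw,phi):
    z=np.array([np.cos(phi)*np.cos(yaw),np.cos(phi)*np.sin(yaw),-np.sin(phi)]); X=np.array([-np.sin(yaw),np.cos(yaw),0])
    return np.array(tip,float)-14*z,np.c_[X,np.cross(z,X),z]
def plan(T0,T1,N):
    R0,R1=T0[1],T1[1]; r=Ro.from_matrix(R0.T@R1).as_rotvec()/N; R=Ro.from_rotvec(r).as_matrix()
    S=sum(np.linalg.matrix_power(R,k) for k in range(N)); t=np.linalg.solve(S,R0.T@(T1[0]-T0[0]))
    print(N,"x shift m",(t/1000).round(4).tolist(),"turn",r.round(3).tolist())
def cur():
    s=arm.sense(); return np.array(s["position"]),cv2.Rodrigues(np.array(s["tool_rot"]))[0]
E
python3 - <<'E'
from h import *
import kin
q=np.array(kin.D[2][0])
W=[((490,-125,185),.5,.7),((490,-125,160),.85,.5),((538,-75,160),.85,.5),((538,5,160),.85,.5),((525,-20,120),.85,.5),((506,-40,62),.85,.5),((506,5,62),.85,.5)]
for tip,yaw,phi in W:
    x,R=pose(tip,yaw,phi); q,e=kin.ik2(x,phi,yaw,0,q,.01); print(tip,yaw,phi,q.round(2),round(e,1))
plan(cur(),pose(*W[0]),8); plan(pose(*W[0]),pose(*W[1]),6)
E
```

```text
(490, -125, 185) 0.5 0.7 [ 1.52  0.45 -1.01  2.29 -1.15  0.43  2.16] 0.1
(490, -125, 160) 0.85 0.5 [ 1.47  0.74 -0.88  2.13 -0.87  0.71  2.32] 0.0
(538, -75, 160) 0.85 0.5 [ 1.36  0.78 -0.94  2.12 -0.96  0.58  2.32] 0.0
(538, 5, 160) 0.85 0.5 [ 1.33  0.84 -1.09  2.22 -1.09  0.36  2.4 ] 0.0
(525, -20, 120) 0.85 0.5 [ 1.36  0.92 -1.02  2.22 -1.05  0.36  2.47] 0.0
(506, -40, 62) 0.85 0.5 [ 1.39  1.06 -0.95  2.21 -1.    0.34  2.58] 0.0
(506, 5, 62) 0.85 0.5 [ 1.35  1.11 -1.01  2.26 -1.15  0.23  2.72] 2.7
8 x shift m [-0.0076, -0.0037, 0.0101] turn [-0.014, 0.042, -0.04]
6 x shift m [-0.0007, -0.0039, 0.0024] turn [-0.033, 0.048, -0.033]
```

```bash
python3 - <<'E'
from h import *
import kin
q=arm.sense()["joint_positions"]; T=cur()
A=((460,-120,220),.85,.8)
for k in range(1,9):
    s=k/8; R=T[1]@Ro.from_rotvec(s*Ro.from_matrix(T[1].T@pose(*A)[1]).as_rotvec()).as_matrix(); z=R[:,2]
    x=T[0]+s*(pose(*A)[0]-T[0]); q,e=kin.ik2(x,np.arcsin(-z[2]),np.arctan2(z[1],z[0]),0,q,.01)
    if k%2==0: print(q.round(2),round(e,1))
plan(T,pose(*A),10); plan(pose(*A),pose((490,-125,160),.85,.5),6)
E
```

```text
[ 0.4  -0.16  0.02  2.45 -1.15  0.48  1.62] 0.0
[ 0.33 -0.05  0.21  2.39 -1.15  0.67  1.88] 0.0
[ 0.38  0.07  0.25  2.31 -1.1   0.86  2.07] 0.0
[ 0.41  0.19  0.26  2.2  -1.03  1.02  2.21] 0.0
10 x shift m [-0.0053, -0.0026, 0.0033] turn [-0.001, 0.056, -0.059]
6 x shift m [-0.0043, -0.0069, 0.0084] turn [-0.05, 0.0, 0.0]
```

Request:
arm_command(targets=[[[-0.0053,-0.0026,0.0033],[-0.001,0.056,-0.059],0],[[-0.0053,-0.0026,0.0033],[-0.001,0.056,-0.059],0],[[-0.0053,-0.0026,0.0033],[-0.001,0.056,-0.059],0],[[-0.0053,-0.0026,0.0033],[-0.001,0.056,-0.059],0],[[-0.0053,-0.0026,0.0033],[-0.001,0.056,-0.059],0],[[-0.0053,-0.0026,0.0033],[-0.001,0.056,-0.059],0],[[-0.0053,-0.0026,0.0033],[-0.001,0.056,-0.059],0],[[-0.0053,-0.0026,0.0033],[-0.001,0.056,-0.059],0],[[-0.0053,-0.0026,0.0033],[-0.001,0.056,-0.059],0],[[-0.0053,-0.0026,0.0033],[-0.001,0.056,-0.059],0]])

```text
time_s: 4.02
position: [451.0, -124.6, 228.4]
tool_rot: [0.916, 2.53, 1.03]
ft_force: [-0.8, 0.4, 0.5]
opening: -0.1
```

```bash
cat >> h.py <<'E'
def go(tip,yaw=.85,phi=.5,N=6):
    s,R=st(); print("tip",(s["position"]+14*R[:,2]).round(1),"yaw %.2f phi %.2f"%(np.arctan2(R[1,2],R[0,2]),np.arcsin(-R[2,2])))
    plan(cur(),pose(tip,yaw,phi),N)
E
python3 -c "
from h import *
go((490,-125,160))"
```

```text
4.02 q [ 0.423  0.208  0.254  2.187 -1.022  1.038  2.227] p [ 451.  -124.6  228.4] f [-0.8  0.4  0.5]
[[-0.767  0.457  0.45 ]
 [ 0.641  0.55   0.535]
 [-0.003  0.699 -0.715]]
tip [ 457.3 -117.1  218.4] yaw 0.87 phi 0.80
6 x shift m [-0.0049, -0.0068, 0.0081] turn [-0.049, -0.003, 0.003]
```

Request:
arm_command(targets=[[[-0.005,-0.0068,0.008],[-0.05,-0.003,0.003],0],[[-0.005,-0.0068,0.008],[-0.05,-0.003,0.003],0],[[-0.005,-0.0068,0.008],[-0.05,-0.003,0.003],0],[[-0.005,-0.0068,0.008],[-0.05,-0.003,0.003],0],[[-0.005,-0.0068,0.008],[-0.05,-0.003,0.003],0],[[-0.005,-0.0068,0.008],[-0.05,-0.003,0.003],0]])

```text
time_s: 4.52
position: [476.0, -133.9, 173.8]
tool_rot: [0.857, 2.342, 1.293]
ft_force: [0.2, 0.7, -1.4]
opening: 0.0
```

```bash
python3 -c "
from h import *
go((538,-75,160))
a=arm.grab_frame('scene')[130:280,200:400]; b=arm.grab_frame('side')[150:300,200:400]
cv2.imwrite('pics/c.png',np.vstack([cv2.resize(a,(400,300)),cv2.resize(b,(400,300))]))"
```

```text
4.52 q [ 0.928  0.465 -0.23   2.166 -1.181  1.017  2.512] p [ 476.  -133.9  173.8] f [ 0.2  0.7 -1.4]
[[-0.764  0.345  0.545]
 [ 0.645  0.407  0.647]
 [ 0.001  0.846 -0.533]]
tip [ 483.6 -124.8  166.3] yaw 0.87 phi 0.56
6 x shift m [-0.0014, 0.0052, 0.011] turn [-0.01, -0.003, 0.001]
```

View pics/c.png

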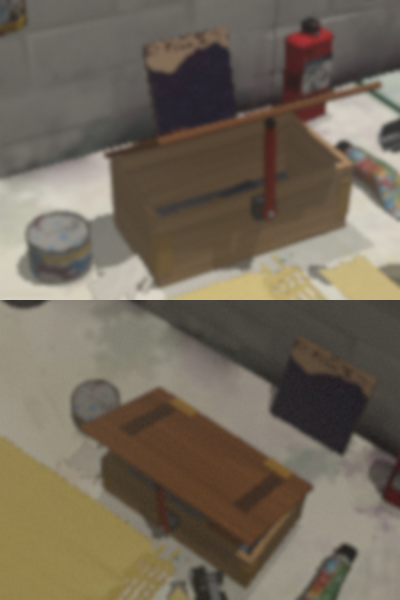

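The finger shows up at the right edge of the scene crop and the bottom of the side crop, clear of the lid. The tin, tube and prop look undisturbed. Next I move in under the lip, to the right of the prop.

Request:
arm_command(targets=[[[-0.0014,0.005,0.011],[-0.01,-0.003,0.001],0],[[-0.0014,0.005,0.011],[-0.01,-0.003,0.001],0],[[-0.0014,0.005,0.011],[-0.01,-0.003,0.001],0],[[-0.0014,0.005,0.011],[-0.01,-0.003,0.001],0]])

```text
time_s: 4.95
position: [510.1, -104.8, 165.9]
tool_rot: [0.872, 2.299, 1.321]
ft_force: [0.1, -1.0, -0.4]
opening: 0.1
```

```bash
python3 -c "
from h import *
go((538,-75,160),N=3)
s,R=st(); print(proj('scene',s['position']+14*R[:,2]))
a=arm.grab_frame('scene')[160:260,260:420]; cv2.imwrite('pics/d.png',cv2.resize(a,None,fx=4,fy=4,interpolation=cv2.INTER_CUBIC))"
```

```text
4.95 q [ 1.122  0.557 -0.563  2.16  -1.184  0.828  2.476] p [ 510.1 -104.8  165.9] f [ 0.1 -1.  -0.4]
[[-0.75   0.336  0.57 ]
 [ 0.662  0.376  0.648]
 [ 0.004  0.863 -0.505]]
tip [518.1 -95.7 158.9] yaw 0.85 phi 0.53
3 x shift m [-0.0004, 0.0049, 0.0081] turn [-0.01, 0.0, -0.001]
4.95 q [ 1.122  0.557 -0.563  2.16  -1.184  0.828  2.476] p [ 510.1 -104.8  165.9] f [ 0.1 -1.  -0.4]
[[-0.75   0.336  0.57 ]
 [ 0.662  0.376  0.648]
 [ 0.004  0.863 -0.505]]
[367.37814986 199.56068348]
```

View pics/d.png

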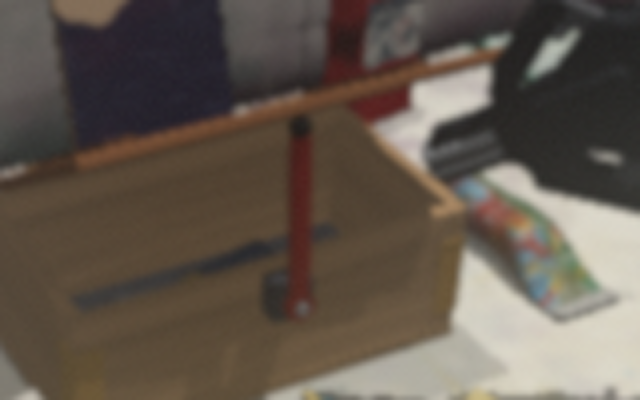

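The picture matches the projected tip, at crop (430,157). The prop tip is at (300,125), with the finger to its right and below the lip.

Request:
arm_command(targets=[[[-0.0004,0.005,0.008],[-0.01,0,0],0],[[-0.0004,0.005,0.008],[-0.01,0,0],0],[[-0.0004,0.005,0.008],[-0.01,0,0],0]])

```text
time_s: 5.25
position: [530.0, -81.9, 165.4]
tool_rot: [0.862, 2.281, 1.349]
ft_force: [0.1, -0.4, -0.9]
opening: -0.0
```

```bash
python3 -c "
from h import *
go((538,-48,161),N=3)
"
```

```text
5.25 q [ 1.175  0.619 -0.702  2.152 -1.184  0.736  2.461] p [530.  -81.9 165.4] f [ 0.1 -0.4 -0.9]
[[-0.752  0.323  0.575]
 [ 0.659  0.36   0.66 ]
 [ 0.006  0.875 -0.484]]
tip [538.1 -72.7 158.7] yaw 0.85 phi 0.50
3 x shift m [0.0055, 0.0036, 0.005] turn [-0.002, -0.001, -0.002]
```

Request:
arm_command(targets=[[[0.0055,0.0036,0.005],[0,0,0],0],[[0.0055,0.0036,0.005],[0,0,0],0],[[0.0055,0.0036,0.005],[0,0,0],0],[[0.004,0.0022,0.004],[0,0,0],0],[[0.004,0.0022,0.004],[0,0,0],0]])

```text
time_s: 5.67
position: [528.7, -42.1, 163.7]
tool_rot: [0.864, 2.297, 1.341]
ft_force: [-0.0, -1.2, -0.0]
opening: -0.1
```

```bash
python3 -c "
from h import *
go((538,-20,161),N=4)
"
```

```text
5.67 q [ 1.231  0.657 -0.861  2.199 -1.185  0.599  2.443] p [528.7 -42.1 163.7] f [-0.  -1.2 -0. ]
[[-0.756  0.331  0.565]
 [ 0.655  0.368  0.66 ]
 [ 0.01   0.869 -0.495]]
tip [536.6 -32.9 156.7] yaw 0.86 phi 0.52
4 x shift m [0.0019, 0.0022, 0.0018] turn [-0.004, -0.003, -0.001]
```

Request:
arm_command(targets=[[[0.0035,0.0035,0.003],[-0.004,-0.003,0],0],[[0.0035,0.0035,0.003],[-0.004,-0.003,0],0],[[0.0035,0.0035,0.003],[-0.004,-0.003,0],0]])

```text
time_s: 5.92
position: [528.1, -23.9, 165.5]
tool_rot: [0.866, 2.29, 1.341]
ft_force: [-0.7, -1.4, -1.7]
opening: 0.2
```

```bash
python3 -c "
from h import *
go((538,-5,161),N=4)
a=arm.grab_frame('scene')[160:260,260:420]; cv2.imwrite('pics/e.png',cv2.resize(a,None,fx=4,fy=4,interpolation=cv2.INTER_CUBIC))"
```

```text
5.92 q [ 1.279  0.696 -0.964  2.224 -1.186  0.512  2.439] p [528.1 -23.9 165.5] f [-0.7 -1.4 -1.7]
[[-0.753  0.329  0.57 ]
 [ 0.658  0.366  0.658]
 [ 0.008  0.871 -0.492]]
tip [536.1 -14.7 158.7] yaw 0.86 phi 0.51
4 x shift m [0.0013, 0.0015, 0.0016] turn [-0.004, -0.001, -0.001]
```

View pics/e.png

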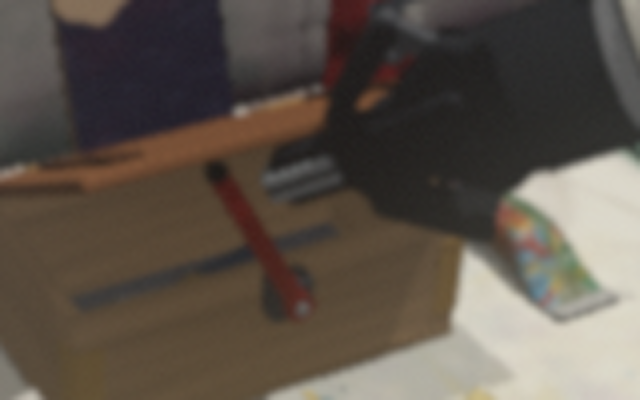

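The prop is leaning away with its tip at crop (217,170), already ahead of the fingertip at (265,180). The lid has come down onto the finger. I'll hold here to let it rest.

Request:
arm_command(targets=[[[0,0,0],[0,0,0],0],[[0,0,0],[0,0,0],0],[[0,0,0],[0,0,0],0],[[0,0,0],[0,0,0],0],[[0,0,0],[0,0,0],0],[[0,0,0],[0,0,0],0],[[0,0,0],[0,0,0],0],[[0,0,0],[0,0,0],0],[[0,0,0],[0,0,0],0],[[0,0,0],[0,0,0],0],[[0,0,0],[0,0,0],0],[[0,0,0],[0,0,0],0]])

```text
time_s: 6.97
position: [526.3, -22.7, 163.0]
tool_rot: [0.866, 2.298, 1.34]
ft_force: [-2.1, 0.4, -0.9]
opening: 0.3
```

```bash
python3 -c "
from h import *
go((538,-5,161),N=4)
a=arm.grab_frame('scene')[160:260,260:420]; b=arm.grab_frame('side')[190:290,230:390]
cv2.imwrite('pics/f.png',np.vstack([cv2.resize(i,None,fx=3,fy=3,interpolation=cv2.INTER_CUBIC) for i in (a,b)]))"
```

```text
6.97 q [ 1.274  0.697 -0.96   2.225 -1.178  0.511  2.433] p [526.3 -22.7 163. ] f [-2.1  0.4 -0.9]
[[-0.755  0.333  0.565]
 [ 0.655  0.369  0.659]
 [ 0.011  0.868 -0.496]]
tip [534.3 -13.4 156.1] yaw 0.86 phi 0.52
4 x shift m [0.0007, 0.0021, 0.0013] turn [-0.005, -0.003, -0.002]
```

View pics/f.png

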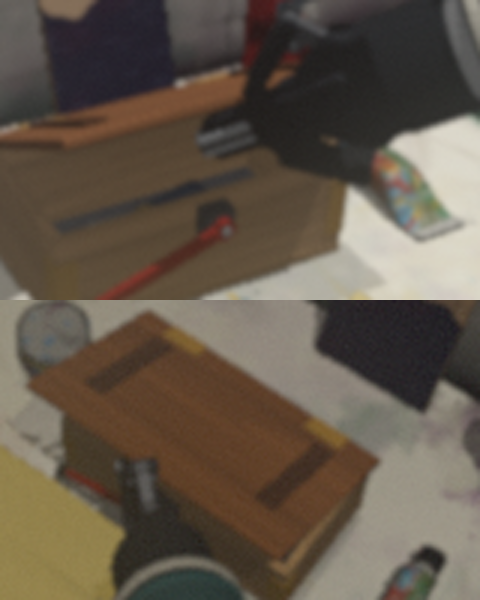

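```bash
python3 - <<'E'
from h import *
ux=np.array([.9995,-.032,0]);uy=np.array([.032,.9995,0]);H=np.array([686,-42,90.])
def L(th,y,s=185): return H+uy*y-ux*s*np.cos(th)+np.array([0,0,s*np.sin(th)])
c=lambda n,P:((proj(n,P)-((260,160) if n=='scene' else (230,190)))*3+(0,0 if n=='scene' else 300)).round().tolist()
for th in(.6,.55,.5,.45,.4,.35):
    print(th,[c('scene',L(th,y)) for y in(125,0,-125)],[c('side',L(th,y)) for y in(125,0,-125)],L(th,0).round(1))
p,R=cur(); 
for a in(0,20,30,40,50): 
    P=p+R@[0,14.5,14-a]; Q=p+R@[-11,14.5,14-a]; print(a,c('scene',P),c('side',P),Q.round(1),P.round(1))
E
```

```text
0.6 [[59.0, 129.0], [238.0, 83.0], [398.0, 42.0]] [[27.0, 370.0], [150.0, 457.0], [281.0, 550.0]] [533.4 -37.1 194.5]
0.55 [[63.0, 143.0], [241.0, 97.0], [401.0, 55.0]] [[24.0, 379.0], [146.0, 466.0], [277.0, 559.0]] [528.4 -37.  186.7]
0.5 [[66.0, 158.0], [244.0, 111.0], [404.0, 68.0]] [[21.0, 388.0], [142.0, 475.0], [272.0, 567.0]] [523.7 -36.8 178.7]
0.45 [[69.0, 173.0], [247.0, 125.0], [406.0, 82.0]] [[18.0, 397.0], [139.0, 483.0], [268.0, 575.0]] [519.5 -36.7 170.5]
0.4 [[72.0, 188.0], [249.0, 139.0], [408.0, 95.0]] [[16.0, 405.0], [136.0, 491.0], [265.0, 583.0]] [515.7 -36.5 162. ]
0.35 [[75.0, 202.0], [251.0, 153.0], [409.0, 108.0]] [[14.0, 413.0], [134.0, 498.0], [261.0, 590.0]] [512.3 -36.4 153.4]
0 [193.0, 124.0] [125.0, 447.0] [547.4 -15.3 168.5] [539.1  -8.1 168.6]
20 [220.0, 114.0] [129.0, 460.0] [536.1 -28.5 178.4] [527.8 -21.3 178.6]
30 [234.0, 109.0] [132.0, 467.0] [530.4 -35.1 183.4] [522.1 -27.9 183.5]
40 [248.0, 104.0] [134.0, 474.0] [524.8 -41.7 188.4] [516.5 -34.5 188.5]
50 [263.0, 99.0] [136.0, 481.0] [519.2 -48.3 193.3] [510.8 -41.1 193.5]
```

The model agrees with both pictures. The lid is at θ≈0.55 with the lip at z≈187, resting on the finger's upper edge about 35 mm behind the tip, and the prop hangs clear at +y. Next I lower the lid in segments.

```bash
python3 -c "
from h import *
go((518,-22,130),N=12)"
```

```text
7.07 q [ 1.274  0.697 -0.96   2.225 -1.178  0.511  2.433] p [526.3 -22.7 163. ] f [-1.7  0.8 -1.4]
[[-0.755  0.333  0.565]
 [ 0.655  0.369  0.659]
 [ 0.011  0.868 -0.496]]
tip [534.3 -13.4 156.1] yaw 0.86 phi 0.52
12 x shift m [0.0006, -0.0026, -0.0002] turn [-0.002, -0.001, -0.001]
```

Request:
arm_command(targets=[[[0.0005,-0.0025,-0.0002],[-0.002,-0.001,-0.001],0],[[0.0005,-0.0025,-0.0002],[-0.002,-0.001,-0.001],0],[[0.0005,-0.0025,-0.0002],[-0.002,-0.001,-0.001],0],[[0.0005,-0.0025,-0.0002],[-0.002,-0.001,-0.001],0],[[0.0005,-0.0025,-0.0002],[-0.002,-0.001,-0.001],0],[[0.0005,-0.0025,-0.0002],[-0.002,-0.001,-0.001],0],[[0.0005,-0.0025,-0.0002],[-0.002,-0.001,-0.001],0],[[0.0005,-0.0025,-0.0002],[-0.002,-0.001,-0.001],0],[[0.0005,-0.0025,-0.0002],[-0.002,-0.001,-0.001],0],[[0.0005,-0.0025,-0.0002],[-0.002,-0.001,-0.001],0]])

```text
time_s: 7.9
position: [512.2, -30.8, 140.0]
tool_rot: [0.851, 2.272, 1.349]
ft_force: [1.1, 1.1, -1.1]
opening: -0.0
```

```bash
python3 -c "
from h import *
go((508,-31,97),N=12)"
```

```text
7.9 q [ 1.337  0.792 -0.984  2.252 -1.178  0.461  2.539] p [512.2 -30.8 140. ] f [ 1.1  1.1 -1.1]
[[-0.752  0.312  0.581]
 [ 0.659  0.361  0.66 ]
 [-0.004  0.879 -0.477]]
tip [520.4 -21.5 133.3] yaw 0.85 phi 0.50
12 x shift m [0.0003, -0.0033, 0.0003] turn [0.0, 0.0, 0.0]
```

Request:
arm_command(targets=[[[0.0003,-0.0032,0.0002],[0,0,0],0],[[0.0003,-0.0032,0.0002],[0,0,0],0],[[0.0003,-0.0032,0.0002],[0,0,0],0],[[0.0003,-0.0032,0.0002],[0,0,0],0],[[0.0003,-0.0032,0.0002],[0,0,0],0],[[0.0003,-0.0032,0.0002],[0,0,0],0],[[0.0003,-0.003,0.0002],[0,0,0],0],[[0.0003,-0.003,0.0002],[0,0,0],0],[[0.0003,-0.003,0.0002],[0,0,0],0],[[0.0003,-0.003,0.0002],[0,0,0],0]])

```text
time_s: 8.73
position: [500.2, -39.7, 108.4]
tool_rot: [0.852, 2.272, 1.349]
ft_force: [-0.8, 0.2, -0.7]
opening: 0.2
```

```bash
python3 -c "
from h import *
go((505,-38,70),N=14)"
```

```text
8.73 q [ 1.354  0.872 -0.952  2.259 -1.167  0.433  2.619] p [500.2 -39.7 108.4] f [-0.8  0.2 -0.7]
[[-0.752  0.312  0.581]
 [ 0.659  0.361  0.66 ]
 [-0.004  0.879 -0.477]]
tip [508.4 -30.5 101.7] yaw 0.85 phi 0.50
14 x shift m [-0.0002, -0.0023, 0.0006] turn [0.0, 0.0, 0.0]
```

Request:
arm_command(targets=[[[-0.0001,-0.0023,0.0006],[0,0,0],0],[[-0.0001,-0.0023,0.0006],[0,0,0],0],[[-0.0001,-0.0023,0.0006],[0,0,0],0],[[-0.0001,-0.0023,0.0006],[0,0,0],0],[[-0.0001,-0.0023,0.0006],[0,0,0],0],[[-0.0001,-0.002,0.0006],[0,0,0],0],[[-0.0001,-0.002,0.0006],[0,0,0],0],[[-0.0001,-0.002,0.0006],[0,0,0],0],[[-0.0001,-0.0018,0.0006],[0,0,0],0],[[-0.0001,-0.0018,0.0006],[0,0,0],0],[[-0.0001,-0.0015,0.0006],[0,0,0],0]])

```text
time_s: 9.65
position: [497.2, -44.4, 82.6]
tool_rot: [0.851, 2.272, 1.35]
ft_force: [-1.9, 1.7, -2.9]
opening: 0.1
```

```bash
python3 -c "
from h import *
go((505,-38,62),N=10)
a=arm.grab_frame('scene')[160:260,260:420]; b=arm.grab_frame('side')[190:290,230:390]
cv2.imwrite('pics/g.png',np.vstack([cv2.resize(i,None,fx=3,fy=3,interpolation=cv2.INTER_CUBIC) for i in (a,b)]))"
```

```text
9.65 q [ 1.354  0.942 -0.927  2.251 -1.158  0.406  2.675] p [497.2 -44.4  82.6] f [-1.9  1.7 -2.9]
[[-0.752  0.312  0.58 ]
 [ 0.659  0.361  0.66 ]
 [-0.004  0.879 -0.477]]
tip [505.3 -35.2  75.9] yaw 0.85 phi 0.50
10 x shift m [-0.0002, -0.0013, 0.0005] turn [0.0, 0.0, 0.0]
```

View pics/g.png

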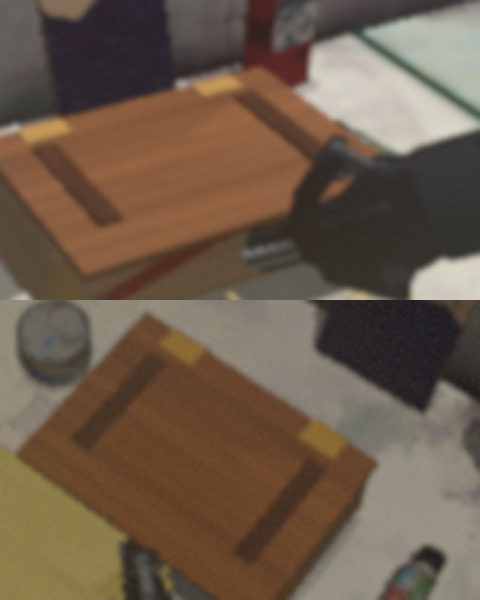

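The lid is nearly shut and still carried on the finger, whose tip is at crop (250,250) just under the lip. I go on slowly.

Request:
arm_command(targets=[[[-0.0002,-0.0013,0.0005],[0,0,0],0],[[-0.0002,-0.0013,0.0005],[0,0,0],0],[[-0.0002,-0.0013,0.0005],[0,0,0],0],[[-0.0002,-0.0013,0.0005],[0,0,0],0],[[-0.0002,-0.0013,0.0005],[0,0,0],0],[[-0.0002,-0.0013,0.0005],[0,0,0],0],[[-0.0002,-0.0013,0.0005],[0,0,0],0],[[-0.0002,-0.0013,0.0005],[0,0,0],0]])

```text
time_s: 10.42
position: [498.0, -47.2, 71.0]
tool_rot: [0.851, 2.272, 1.349]
ft_force: [-0.2, 0.6, -0.2]
opening: -0.0
```

Request:
arm_command(targets=[[[-0.0002,-0.0012,0.0005],[0,0,0],0],[[-0.0002,-0.0012,0.0005],[0,0,0],0],[[-0.0002,-0.0012,0.0005],[0,0,0],0],[[-0.0002,-0.0012,0.0005],[0,0,0],0],[[-0.0002,-0.0012,0.0005],[0,0,0],0],[[-0.0002,-0.0012,0.0005],[0,0,0],0],[[-0.0002,-0.0012,0.0005],[0,0,0],0],[[-0.0002,-0.0012,0.0005],[0,0,0],0]])

```text
time_s: 11.08
position: [499.4, -50.2, 59.7]
tool_rot: [0.852, 2.27, 1.348]
ft_force: [1.1, -0.4, 0.2]
opening: -0.1
```

```bash
python3 -c "
from h import *
go((504,-38,54),N=6)
a=arm.grab_frame('scene')[160:260,260:420]
cv2.imwrite('pics/h.png',cv2.resize(a,None,fx=4,fy=4,interpolation=cv2.INTER_CUBIC))"
```

```text
11.08 q [ 1.351  1.005 -0.906  2.232 -1.145  0.383  2.715] p [499.4 -50.2  59.7] f [ 1.1 -0.4  0.2]
[[-0.751  0.311  0.582]
 [ 0.66   0.361  0.659]
 [-0.005  0.879 -0.477]]
tip [507.6 -41.   53. ] yaw 0.85 phi 0.50
6 x shift m [0.0008, 0.0001, -0.0001] turn [0.0, 0.0, 0.001]
```

View pics/h.png

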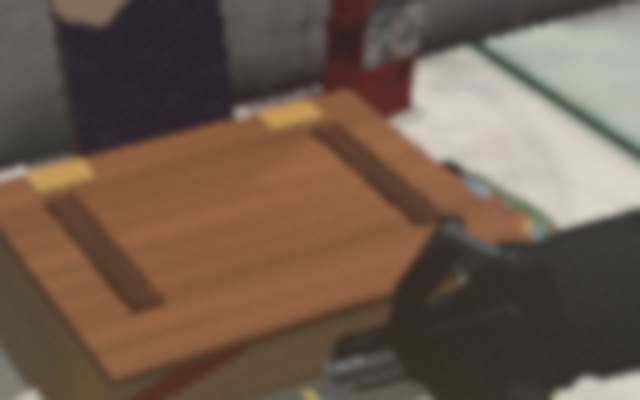

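```bash
python3 - <<'E'
from h import *
ux=np.array([.9995,-.032,0]);uy=np.array([.032,.9995,0]);H=np.array([686,-42,90.])
for th in(0,.05,.1):
    P=[H+uy*y-ux*185*np.cos(th)+np.array([0,0,185*np.sin(th)+dz]) for y in(125,0) for dz in(0,8)]
    print(th,[((proj('scene',p)-(260,160))*4).round().tolist() for p in P])
E
```

```text
0 [[111.0, 391.0], [111.0, 378.0], [338.0, 321.0], [339.0, 308.0]]
0.05 [[111.0, 375.0], [111.0, 362.0], [339.0, 306.0], [340.0, 293.0]]
0.1 [[110.0, 359.0], [110.0, 346.0], [340.0, 290.0], [341.0, 277.0]]
```

Request:
arm_command(targets=[[[0,0,-0.006],[0,0,0],0],[[0,0,-0.008],[0,0,0],0],[[0,0,-0.01],[0,0,0],0],[[0,0,-0.01],[0,0,0],0],[[0,0,-0.01],[0,0,0],0],[[0,0,-0.01],[0,0,0],0],[[0,0,-0.012],[0,0,0],0],[[0,0,-0.012],[0,0,0],0],[[0,0,-0.012],[0,0,0],0],[[0,0,-0.012],[0,0,0],0],[[0,0,-0.008],[0,0,0],0],[[0,0,0],[0,0,0],0]])

```text
time_s: 12.13
position: [427.3, -129.5, 117.7]
tool_rot: [0.855, 2.275, 1.346]
ft_force: [-0.5, -0.2, -0.1]
opening: 0.1
```

```bash
python3 -c "
from h import *
go((440,-140,120),N=6)
a=arm.grab_frame('scene')[150:290,200:420]; b=arm.grab_frame('side')[170:310,220:400]
cv2.imwrite('pics/i.png',np.vstack([cv2.resize(i,(440,280),interpolation=cv2.INTER_CUBIC) for i in (a,b)]))"
```

```text
12.13 q [ 1.498  0.743 -0.782  2.245 -0.951  0.716  2.537] p [ 427.3 -129.5  117.7] f [-0.5 -0.2 -0.1]
[[-0.751  0.315  0.58 ]
 [ 0.66   0.363  0.658]
 [-0.003  0.877 -0.48 ]]
tip [ 435.4 -120.3  111. ] yaw 0.85 phi 0.50
6 x shift m [-0.0028, 0.0004, -0.0024] turn [-0.0, 0.0, 0.0]
```

View pics/i.png

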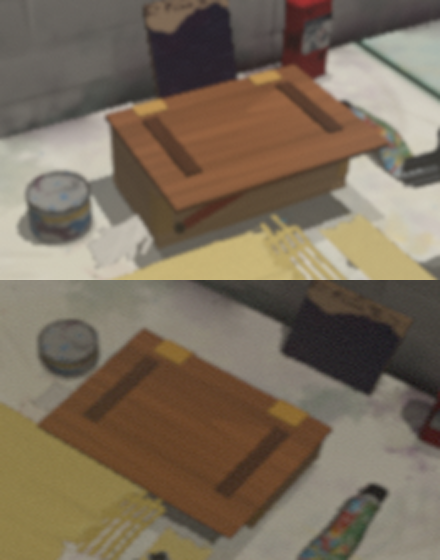

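The lid is shut: its front-left corner was at (115,380), between the two rows predicted for θ=0, 378 and 391. The prop hangs at the front, the finger is well clear, and the tin and tube look as they did at the start.

```bash
python3 -c "
from workcell import arm
print(arm.sign_off())"
```

```text
the job is handed in; nothing more can be done
None
```

The lid is fully shut, the finger is drawn out, and the job was handed in at about 12.2 s of the 38 s allowed.

- **Pushing the prop:** With the gripper closed and pointing diagonally forward and down, I put the fingertip under the front lip and pushed the prop to the case's +y side. It fell and hung clear. The lid settled about 8 mm lower onto the outside of the finger, at an angle of about 0.55 rad.
- **Lowering:** The lid rested there for about 1 s. I then lowered it over about 4 s, slowing to about 15 mm/s at the end, and drew the finger back along its own axis.
- **Shut check:** In the last close-up the lid's front corner was within about 0.01 rad of the position predicted for shut.
- **Clearance and surroundings:** At hand-in the finger was about 65 mm in front of the lip, and the force reading was within the noise. The tin and tube look unmoved in both camera views.
- **Forces:** The wrist force was at most about 4 N at the moments I read it.
- **Not checked or off:** The gouges can't be seen under the shut lid, but nothing touched them. One early sight on the lid's left corner was off by 37 mm between the two views, so I didn't use it. The lid's weight on the finger was hard to tell from sensor noise, so contact was judged from the pictures and geometry.

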